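# Hold a glaze test tile in the tile reader's window

### The job

Turn the captive twist cap on top of the tile reader anticlockwise to its stop, so that its slot lines up with the opening underneath. Then take the glaze test tile out of the wooden stand and, keeping its bare clay end up and its glazed face towards the reader's front window, pass it down through the slot without forcing it. Finish still gripping the tile in there, its lower edge below the window so that it fills the window's height, but hanging clear of the chamber floor and not pressed hard against the slot; leave everything else where it is.

Things in the scene. Friction and masses are not known exactly. Their poses are not given: they have to be found in the camera images.
- reader: Tile reader, a fixed white box 80 (x) x 130 (y) x 106 mm high. Origin: centre of its underside on the worktop; z up; its front with the window faces its own -x. The window, 36 mm wide, spans heights 80 to 96 mm. In the flat top is an opening 50 mm along y by 16 mm along x, over a hollow chamber whose floor is at height 50 mm. A twist cap sits over the opening, on the box's vertical centre line.
- slot (a point): Fixed point on the reader's vertical centre line at the height of the cap's upper face, 120 mm above the worktop: the centre of the slot's mouth. Axes are the reader's.
- cap (a joint): Turn of the twist cap about its vertical centre line, rad, growing anticlockwise seen from above; hard stop at 1.3 = open, starts between 0 and 0.3 = shut. It stays where it is left (friction 0.06 N m). The cap cannot come off.
- cap_top (a point): Centre of the cap's upper face, turning with the cap. The cap: dark metal block 60 mm along its y, 34 across flats along its x, 14 high (106 to 120 mm above the worktop), with a through slot 44 mm along its y by 10 along its x, mouth bevelled 1.5 mm. Its yaw is the reader's yaw + joint value - 1.3, so at the stop the slot runs along the reader's y.
- stand: Fixed wooden block 60 (x) x 180 (y) x 42 mm high, origin at the centre of its underside, z up, with two slots 43 mm along y by 10 mm along x, 30 mm deep (floor at 12 mm), centred 50 mm to either side of its origin along y. One holds the tile, the other the paddle; which is which varies.
- tile: Loose test tile 75 long x 40 wide x 7 mm thick, 0.03 to 0.065 kg, standing on end in one slot of the stand, foot at 12 mm, top at 87 mm, glaze towards the stand's -x. Origin: centre of its unglazed rear face; x along its length to the bare clay end (up), y along its width, z out of the glazed face; its mid-plane is 3.5 mm along z.
- tile_foot (a point): Middle of the tile's lower short edge (mid thickness), 37.5 mm below the origin along its length.
- tile_face (a point): Point 20 mm straight out in front of the middle of the tile's glazed face.
- paddle: Loose wooden paddle 28 wide x 7 thick x 100 mm tall with a round top, narrower and taller than the tile, standing in the other slot of the stand; origin at the middle of its foot. To be left alone.
- flat_tile_a: Another loose test tile, 75 x 40 x 7 mm, lying flat behind the work, origin under its centre. To be left alone.
- flat_tile_b: Another loose test tile, 75 x 40 x 7 mm, lying flat behind the stand, origin under its centre. To be left alone.
- roll: Roll of tape, 96 mm across, 25 mm high, lying to the left of the reader, origin under its centre. To be left alone.
- pot: Loose grey plastic cup, 76 mm across, 85 mm high, beyond the reader on the left, origin under its centre. To be left alone.
Mind the look-alikes: they are no part of the job. Of the things shaped like the reader, the white one is meant.

How it is judged (in metres and radians):
On the way, in this order (a step that is already met when the one before it is completed fails the run):
1. the twist cap is turned to its stop (within 0.07 rad) (value of joint cap above 1.23 rad), for 0.2 s.
2. the tile is gripped and lifted out of the stand (height (world z) of tile_foot above 0.05 m and contact force between the fingers and tile above 1 N), for 0.2 s.
At the end, for the whole second after the job is handed in: Cap within 0.1 rad of its stop; tile gripped, at rest, upright within 0.15 rad, glaze to the window, its foot within 6 mm of the slot centre, at least 39.5 mm below the cap top and 2 mm above the chamber floor, pressing on the reader with under 10 N (value of joint cap above 1.2 rad and z of tile_foot in the frame of slot between -0.068 and -0.0395 m and horizontal distance between tile_foot and slot below 0.006 m and angle between tile's own x axis and vertical below 0.15 rad and x of tile_face in the frame of slot below -0.015 m and contact force between the fingers and tile above 1 N and contact force between tile and reader below 10 N and linear speed of tile below 0.02 m/s); the arm keeps its last pose, push and grip.
It fails at once if the tile is forced against the reader or its cap (over 40 N) (contact force between tile and reader above 40 N).
It fails at once if the paddle is moved from its place (distance of paddle from where it was at the start of the episode above 0.03 m).
It fails at once if another thing on the worktop is moved more than 30 mm (distance of any of flat_tile_a, flat_tile_b, roll, pot from where it was at the start of the episode above 0.03 m).
It also fails if it takes over 58 s, if anything falls off the work surface, if the arm or the gripper's body presses on something with over 40 N, if the wrist force passes 120 N, or if a joint passes its speed limit or range.

### The arm

A 6-joint arm with a two-finger parallel gripper is mounted at the origin on a cart in front of the work surface, level with it; the furniture and walls round the work are solid. World frame = base frame: x ahead of the robot, y to its left, z up, the work surface at z = 0. Lengths are in mm, angles in rad, forces in N, time in s.
With the tool pointing down it reaches from about 275 to 750 mm from the base axis. Payload 10.2 kg.
Tool frame: the origin (TCP) lies on the centre line of the jaws, within the pads' length; the fingertips stand 19 mm ahead of it and the grasp point (between the pads) is the TCP; z points along the fingers, y is the line along which they close (so a half turn about z gives the same grasp; the last joint's range is limited). The gripper opens to 85 mm and grips with 20 to 120 N. Pads are 22 mm wide; open, the fingers measure 114 mm over their backs; the gripper's body (76 mm by 85 mm) begins 54 mm behind the grasp point. The pads swing forward as they close: fully open they stand 13 mm farther back than shut.
Start: joints at [1.091, 0.313, 1.498, -0, 1.331, -0.223], TCP at [133.356, 507.787, 250.294] pointing down, gripper open.
Joint ranges: [-2.94, 2.94], [-0.97, 2.17], [0.19, 2.56], [-1.23, 4.37], [0.02, 3.11], [-2.88, 2.88]. Speed limits (rad/s): [2.39, 2.39, 3.01, 3.14, 3.14, 3.14].

### API

Orientations are given as a unit quaternion [w, x, y, z].
In Python, from rig import sense, capture, finish_job, regions_of, mark_of gives the robot as it stands.
- The arm moves only by the tool jog_arm, never from a script. Its argument "series" is text: rows parted by semicolons, each of 7 numbers parted by spaces: the shift along the tool's x, y, z in units of 0.4 m (1.0 is 0.4 m), then the turn, a rotation vector about the tool's x, y, z in units of pi/2 rad (1.0 is pi/2 rad), then the opening, from -1 (shut) to 1 (fully open). A call has 1 to 20 rows; each row is the pose to reach, as a shift and turn from the pose commanded when the call began, along the tool's axes at that moment; what a row does not reach only later rows make up. A row lasts 1/8 s, in which the tool goes at most 62.5 mm and 10.7 degrees, less where a joint would pass 70% of its speed; a pose out of reach is approached as far as the arm can. A call with a number of a shift or a turn outside -1 to 1 is refused whole. A call with a gripper value outside its range is refused whole. The fingers move at their own pace and stop on an object; "grip_force" is the grip in N (left out, the last holds). Time passes only in rows, so rows that repeat a pose let the fingers close. It gives the time, the measured TCP pose, the force, the opening and the grip force at its end, in the units of the state.
- sense(): the state, without advancing time (a new reading comes with each control period).
- capture(name): name is "scene" or "top" or "wrist"; returns a dict with "img" (400x640x3 uint8, red, green, blue), "intrinsics" (3x3 intrinsics, pixels), "dist_coeffs" ([k1, k2, p1, p2, k3] as OpenCV has them; the pictures are not rectified), "R" (3x3) and "t" (3): a world point X has camera coordinates R X + t. Camera axes: x right, y down, z forward; pixel columns grow to the right and rows downward; lengths in mm; the calibration is good to about 2 mm. A picture is of the moment at which its call begins. There is no depth.
- finish_job(): hands the job in; it is judged then, once.
Trained networks look in a picture, given as the dict that the camera call returned (one of the last four; its "shot" number tells which), for a name from the list of things; names that differ only in an ending like _2 or _b are one class to them, and where a whole thing is asked for, a point or a joint stands for the part that bears it (a point fixed in the world has none). Each returns a list of dicts, best first, with "confidence" (0 to 1); they miss things now and then, are a little off and sometimes report something else, mostly with a low value. They report only what shows in the picture. A call takes as long as a camera call. They do not tell look-alikes from the thing itself.
- regions_of(label, picture): "region" (400x640 bool, what is visible of it) and "point" ([row, column] in pixels, amid what is visible of it).
- mark_of(label, picture): "point" ([row, column] in pixels: a listed point, or the origin of a listed thing).
The state is a dict: "time_s": time; "joints": joint angles; "dq": joint speeds; "tau": joint torques, N m; "eef_pos": TCP position; "ee_rot": TCP orientation; "force": force on the tool from outside, world axes, zero at the start; "wrist_torque": the same for the moment, N m; "grip_width": opening from 0.0 (shut) to 1.0 (fully open); "grip_force": force on a finger pad.
Only numpy, scipy, OpenCV 4.12 (cv2) and the standard library are available. Lean on these libraries where they do the work, as an engineer would, in place of code of your own. Each camera call takes 0.05 s, during which the arm holds its last target. There are 200 camera calls.

## Working session

There is one attempt and no reset: what is moved stays moved. The work goes in short steps, Python scripts to look and compute and a tool call to move; the robot and the scene stay as the last step left them, time stands still between calls to the robot, and variables do not carry over. Pictures are saved under pics/ and viewed, at most 10 in all, crops included, and the job is handed in when it is done.

Besides the shell and the picture viewer there is one more tool, called after "Request:" as name(argument=value, ...), one argument or row to a line, values as JSON. jog_arm: Moves the arm, as the interface text tells. Shifts and turns lie within -1 to 1; 1 stands for 0.4 m of shift or pi/2 rad of turn. Its arguments: {"type":"object","properties":{"series":{"type":"string"},"grip_force":{"type":"number"}},"required":["series"]}

```bash
mkdir -p pics; ls
cat > h.py <<'E'
import numpy as np, cv2
from rig import *
def save(p,name): cv2.imwrite('pics/'+name, p['img'][:,:,::-1])
def cam(p): 
    return np.array(p['intrinsics'],float),np.array(p['dist_coeffs'],float),np.array(p['R'],float),np.array(p['t'],float).ravel()
def proj(p,X):
    K,d,R,t=cam(p); return cv2.projectPoints(np.array(X,float).reshape(-1,3),cv2.Rodrigues(R)[0],t,K,d)[0].reshape(-1,2)
def onplane(p,rc,z):
    K,d,R,t=cam(p); u=cv2.undistortPoints(np.array([[[rc[1],rc[0]]]],float),K,d).ravel()
    D=R.T@np.array([u[0],u[1],1]); C=-R.T@t
    return C+D*(z-C[2])/D[2]
E
python3 - <<'E'
from h import *
s=sense(); print({k:np.round(v,3) for k,v in s.items()})
for c in ['scene','top']:
    p=capture(c); save(p,c+'1.png')
    print(c,-cam(p)[2].T@cam(p)[3])
    for l,z in [('slot',120),('cap_top',120),('reader',0),('stand',0),('tile',50),('tile_foot',12),('paddle',12)]:
        for m in mark_of(l,p): print(l,np.round(m['confidence'],2),np.round(m['point']),np.round(onplane(p,m['point'],z)))
E
```

```text
pics
{'time_s': np.float64(0.0), 'joints': array([ 1.091,  0.313,  1.498, -0.   ,  1.331, -0.223]), 'dq': array([ 0.001, -0.001,  0.   , -0.002,  0.001,  0.001]), 'tau': array([ 1.0000e-03, -4.1226e+01, -2.5974e+01, -0.0000e+00,  4.0000e-03,
        0.0000e+00]), 'eef_pos': array([133.253, 507.556, 249.703]), 'ee_rot': array([-0.   ,  0.128,  0.992, -0.001]), 'force': array([ 0.157, -0.171, -0.274]), 'wrist_torque': array([ 0.023, -0.028,  0.007]), 'grip_force': np.float64(0.0), 'grip_width': np.float64(1.001)}
scene [ -61.16102678 -756.95939046 1196.49992241]
slot 0.91 [202. 336.] [559. -13. 120.]
slot 0.84 [167. 289.] [524. 196. 120.]
cap_top 0.5 [200. 336.] [565.  -5. 120.]
cap_top 0.46 [268. 339.] [ 421. -210.  120.]
cap_top 0.45 [169. 290.] [523. 187. 120.]
reader 0.76 [195. 293.] [525. 179.   0.]
reader 0.65 [224. 335.] [569.  -4.   0.]
stand 0.88 [282. 350.] [ 472. -205.   -0.]
tile 0.54 [258. 344.] [ 486. -156.   50.]
tile_foot 0.7 [270. 338.] [ 465. -158.   12.]
paddle 0.59 [290. 362.] [ 478. -251.   12.]
paddle 0.54 [267. 341.] [ 477. -153.   12.]
top [ 401.75998339   62.56822759 1476.19993005]
slot 0.71 [207. 273.] [519. 183. 120.]
slot 0.67 [193. 333.] [568.  -5. 120.]
cap_top 0.64 [197. 334.] [557.  -8. 120.]
cap_top 0.54 [209. 272.] [513. 187. 120.]
reader 0.83 [199. 329.] [563.   3.   0.]
reader 0.67 [209. 274.] [524. 190.   0.]
stand 0.93 [225. 389.] [ 477. -200.    0.]
stand 0.52 [209. 274.] [524. 189.   0.]
tile 0.55 [229. 223.] [449. 352.  50.]
tile 0.53 [221. 378.] [ 488. -157.   50.]
tile_foot 0.41 [225. 374.] [ 477. -150.   12.]
paddle 0.39 [225. 406.] [ 477. -256.   12.]
paddle 0.24 [160. 373.] [ 697. -144.   12.]
```

Run:
```python
import cv2
a=cv2.imread('pics/scene1.png')[120:320,230:430]; b=cv2.imread('pics/top1.png')[120:320,210:460]
cv2.imwrite('pics/s1c.png',cv2.resize(a,(600,600),interpolation=cv2.INTER_CUBIC)); cv2.imwrite('pics/t1c.png',cv2.resize(b,(750,600),interpolation=cv2.INTER_CUBIC))
```

```text
(no output)
```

View pics/s1c.png

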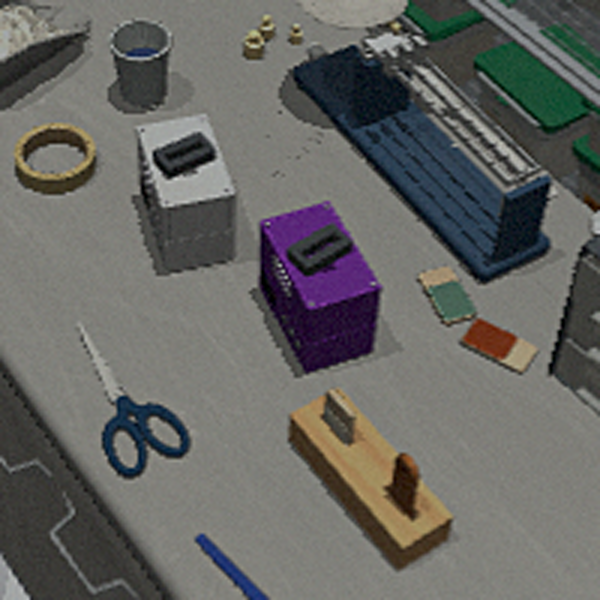

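View pics/t1c.png

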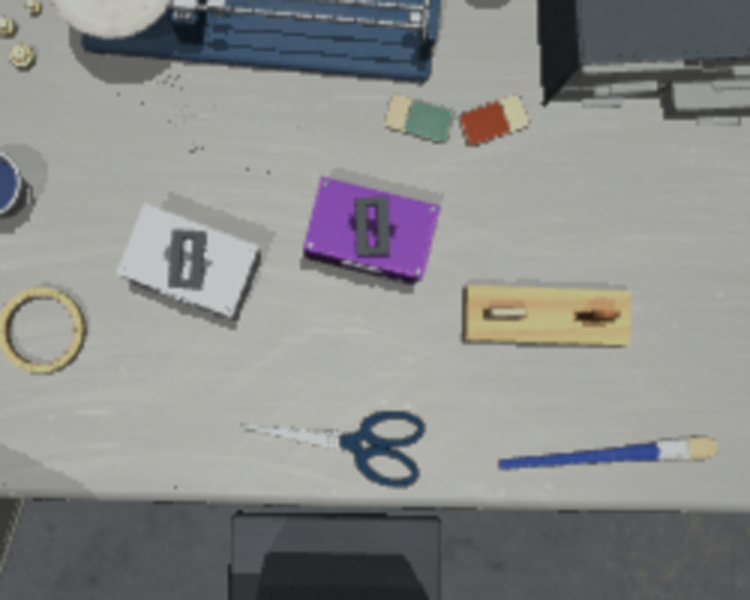

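The scene picture shows the white reader at about (185,190) with its cap shut. The purple one beside it is the look-alike. In the stand at about (370,480), the tile is in the left slot and the paddle in the right. Next I'll move the wrist camera over the white reader.

Request:
jog_arm(
  series="-0.97 -0.56 -0.25 0 0 0.9 1;-0.97 -0.56 -0.25 0 0 0.9 1;-0.97 -0.56 -0.25 0 0 0.9 1;-0.97 -0.56 -0.25 0 0 0.9 1;-0.97 -0.56 -0.25 0 0 0.9 1;-0.97 -0.56 -0.25 0 0 0.9 1;-0.97 -0.56 -0.25 0 0 0.9 1;-0.97 -0.56 -0.25 0 0 0.9 1;-0.97 -0.56 -0.25 0 0 0.9 1;-0.97 -0.56 -0.25 0 0 0.9 1;-0.97 -0.56 -0.25 0 0 0.9 1;-0.97 -0.56 -0.25 0 0 0.9 1",
)

```text
time_s: 2.3
eef_pos: [451.3, 193.2, 350.3]
ee_rot: [0.0, 0.741, 0.672, 0.0]
force: [0.4, -0.4, -0.1]
grip_width: 0.997
grip_force: 0.0
```

```bash
cat >> h.py <<'E'
from scipy.spatial.transform import Rotation as Ro
def go(x,y,z,ydeg):
    "shift/turn in tool units from present pose to TCP x,y,z, tool down with tool y at heading ydeg"
    s=sense(); q=np.array(s['ee_rot']); R0=Ro.from_quat(np.r_[q[1:],q[0]])
    a=np.radians(ydeg); ty=np.array([np.cos(a),np.sin(a),0]); tz=np.array([0,0,-1.]); 
    R1=Ro.from_matrix(np.c_[np.cross(ty,tz),ty,tz])
    d=R0.inv().apply(np.array([x,y,z])-s['eef_pos'])/400; r=(R0.inv()*R1).as_rotvec()/(np.pi/2)
    print('go',np.round(d,4),np.round(r,4))
def st():
    s=sense(); q=np.array(s['ee_rot']); m=Ro.from_quat(np.r_[q[1:],q[0]]).as_matrix()
    print('t',round(float(s['time_s']),2),'pos',np.round(s['eef_pos'],1),'yhead',round(np.degrees(np.arctan2(m[1,1],m[0,1])),2),'z',np.round(m[:,2],3),'F',np.round(s['force'],1),'T',np.round(s['wrist_torque'],2),'w',np.round(s['grip_width']*85,1),'gf',np.round(s['grip_force'],1),'j',np.round(s['joints'],2))
E
python3 - <<'E'
from h import *
st(); p=capture('wrist'); save(p,'w1.png'); print(-cam(p)[2].T@cam(p)[3], cam(p)[2])
print(proj(p,[[524,187,120],[524,187,0]]))
go(450,187,330,-90)
E
```

```text
t 2.3 pos [451.3 193.2 350.3] yhead -5.62 z [ 0.  0. -1.] F [ 0.4 -0.4 -0.1] T [ 0.05 -0.   -0.04] w 84.8 gf 0.0 j [0.17 0.18 1.41 0.   1.55 0.26]
[458.04216107 264.92045653 474.43635143] [[ 9.95268159e-01 -9.71658951e-02  2.82557146e-04]
 [-9.32793681e-02 -9.54636205e-01  2.82787332e-01]
 [-2.72075450e-02 -2.81475584e-01 -9.59182592e-01]]
[[383.80059734 172.59563015]
 [368.49287702 157.06489488]]
go [-0.0154 -0.0019  0.0508] [ 0.     -0.      0.9374]
```

View pics/w1.png

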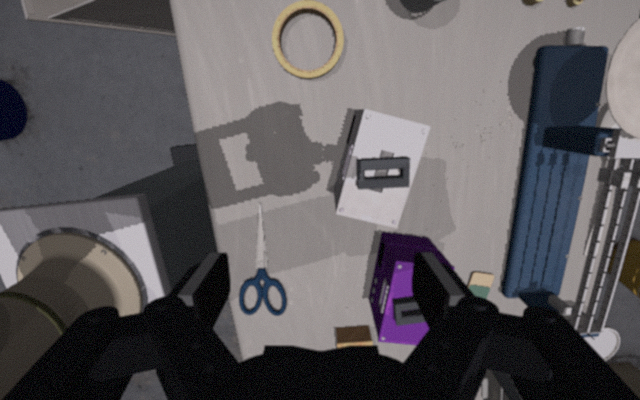

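The wrist view shows the white reader's top between (366,109), (430,125), (398,226) and (336,213), with the cap slot at (383,173). I'll go closer and turn to the approach heading.

Request:
jog_arm(
  series="-0.02 0.22 0.14 0 0 0.93 1;-0.02 0.22 0.14 0 0 0.93 1;-0.02 0.22 0.14 0 0 0.93 1;-0.02 0.22 0.14 0 0 0.93 1;-0.02 0.22 0.14 0 0 0.93 1;-0.02 0.22 0.14 0 0 0.93 1;-0.02 0.22 0.14 0 0 0.93 1;-0.02 0.22 0.14 0 0 0.93 1;-0.02 0.22 0.14 0 0 0.93 1;-0.02 0.22 0.14 0 0 0.93 1;-0.02 0.22 0.14 0 0 0.93 1",
)

```text
time_s: 3.72
eef_pos: [538.5, 175.9, 294.3]
ee_rot: [-0.0, 1.0, 0.006, -0.0]
force: [0.7, -0.3, 0.2]
grip_width: 1.002
grip_force: 0.0
```

Run:
```python
from h import *
st(); p=capture('wrist'); save(p,'w2.png')
K,d,R,t=cam(p)
# rectify to world planes at 1 px/mm*2
def rect(p,z,cx,cy,h=100,s=4):
    g=np.arange(-h,h,1/s); X,Y=np.meshgrid(cy-g,cx-g) # rows: x decreasing, cols: y decreasing
    P=np.stack([Y.ravel(),X.ravel(),np.full(X.size,z)],1); uv=proj(p,P).astype(np.float32).reshape(X.shape+(2,))
    return cv2.remap(p['img'],uv,None,cv2.INTER_LINEAR)
a=rect(p,106,520,187); b=rect(p,120,520,187,50,8)
cv2.imwrite('pics/r2.png',np.hstack([a,b])[:,:,::-1][::2,::2])
for l in ['slot','cap_top']:
    for m in mark_of(l,p): print(l,m['confidence'],m['point'],onplane(p,m['point'],120))
g=cv2.cvtColor(a,cv2.COLOR_RGB2HSV); print(a[400,200],a[400,600],a[100,400],g[400,200])
```

```text
t 3.73 pos [538.5 175.9 294.3] yhead -89.31 z [-0.  0. -1.] F [ 0.7 -0.3  0.2] T [-0.01 -0.03 -0.04] w 85.2 gf 0.0 j [0.11 0.38 1.29 0.   1.47 1.67]
slot 0.86 [198.7, 309.6] [523.63133054 186.88646527 120.        ]
slot 0.56 [166.2, 510.0] [559.4588573   -9.78484675 120.        ]
cap_top 0.7 [161.0, 507.5] [564.53908414  -6.32904398 120.        ]
cap_top 0.62 [200.8, 311.9] [521.47740967 184.58369479 120.        ]
[123 117 119] [97 94 94] [129 124 124] [170  12 123]
```

View pics/r2.png

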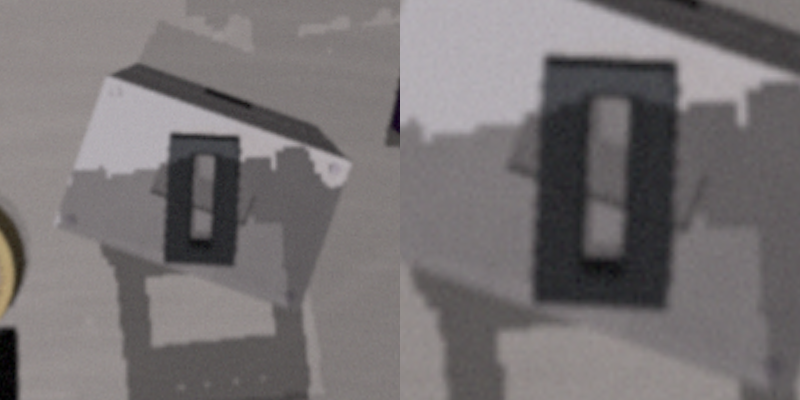

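The rectified view shows the cap clearly, centred at about (602,180) in the right pane. There is a dark patch on the reader's far side at (230,98), so I need to find out which side carries the window.

Run:
```python
import cv2,numpy as np
a=cv2.imread('pics/w2.png')[90:290,200:420]; b=cv2.imread('pics/scene1.png')[150:215,265:365]; c=cv2.imread('pics/w1.png')[100:240,320:440]
f=lambda i,w,h:cv2.resize(i,(w,h),interpolation=cv2.INTER_CUBIC)
cv2.imwrite('pics/c3.png',np.vstack([np.hstack([f(a,400,360),f(c,309,360)]),f(b,709,240)[:,:]])[:600]*1)
```

```text
(no output)
```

View pics/c3.png

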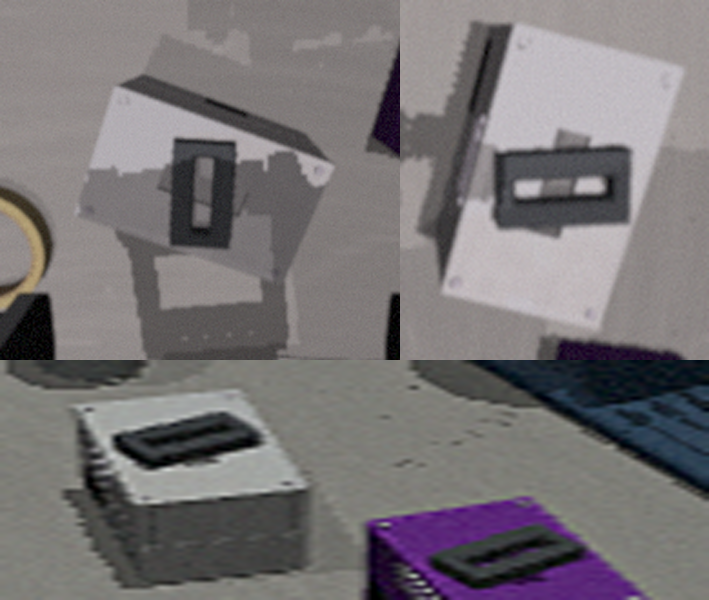

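The far (+x) side has one dark patch near its top, and the near side shows vents. I'll tilt the wrist camera to inspect the near face before deciding.

Request:
jog_arm(
  series="-0.35 0 0.12 0 0.55 0 1;-0.35 0 0.12 0 0.55 0 1;-0.35 0 0.12 0 0.55 0 1;-0.35 0 0.12 0 0.55 0 1;-0.35 0 0.12 0 0.55 0 1;-0.35 0 0.12 0 0.55 0 1;-0.35 0 0.12 0 0.55 0 1;-0.35 0 0.12 0 0.55 0 1",
)

```text
time_s: 4.88
eef_pos: [399.0, 174.3, 246.8]
ee_rot: [-0.002, 0.908, 0.004, 0.419]
force: [0.4, 0.0, -0.0]
grip_width: 0.998
grip_force: 0.0
```

Run:
```python
from h import *
st(); p=capture('wrist'); save(p,'w4.png'); print(proj(p,[[481,187,90],[524,187,120]]))
```

```text
t 4.88 pos [399.  174.3 246.8] yhead -89.45 z [ 0.76   0.007 -0.65 ] F [ 0.4  0.  -0. ] T [0.02 0.36 0.02] w 84.8 gf 0.0 j [ 0.24 -0.16  2.26 -0.74  0.26  2.45]
[[309.15143617 250.28655784]
 [309.50509558 198.60709282]]
```

View pics/w4.png

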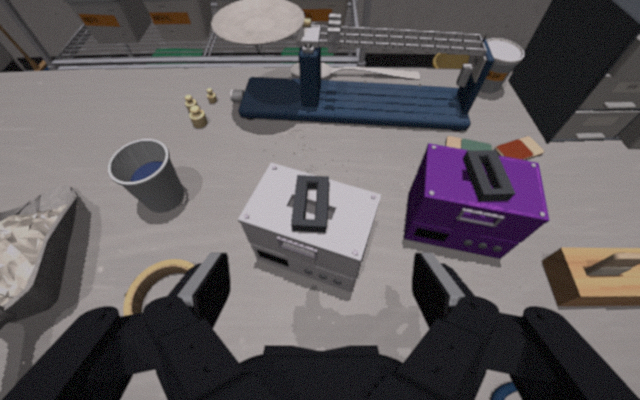

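The tilted view shows the near face is the front: the framed window is at (297,243), with the display at (272,258) and knobs at (335,275). The reader yaw is therefore about -0.33. My estimate is a centre of (524.4, 185.6) and a cap long axis heading of -2.3°. I'll refine both with a fit across several views.

Run:
```python
from h import *
go(524.5,185.6,175,-92.3)
# refine with corners in w4 via capture (same pose)
p=capture('wrist')
def box(x,y,a,z,hx,hy):
    c,s=np.cos(a),np.sin(a); return [[x+c*i*hx-s*j*hy,y+s*i*hx+c*j*hy,z] for i,j in [(-1,-1),(-1,1),(1,1),(1,-1)]]
g=cv2.cvtColor(p['img'],cv2.COLOR_RGB2GRAY)
print(np.round(proj(p,box(524.4,185.6,-.33,106,40,65)),1).tolist()); print(np.round(proj(p,box(524.4,185.6,-.04-np.pi/2,120,17,30)),1).tolist())
def fit(g,z,hx,hy,x0):
    m=cv2.GaussianBlur(g,(0,0),1).astype(np.float32)
    def cost(v):
        def mean(e):
            q=np.array(box(*v,z,hx+e,hy+e)); L=np.vstack([q[i]+(q[(i+1)%4]-q[i])*np.linspace(.05,.95,40)[:,None] for i in range(4)])
            return cv2.remap(m,proj(p,L).astype(np.float32)[None],None,cv2.INTER_LINEAR)[0]
        return -np.abs(mean(2.)-mean(-2.)).mean()
    from scipy.optimize import minimize
    return minimize(cost,x0,method='Nelder-Mead',options=dict(initial_simplex=np.array([x0]+[np.add(x0,d) for d in np.diag([3,3,.04])])))
for a in (fit(g,106,40,65,[524.4,185.6,-.33]),fit(g,120,17,30,[524.4,185.6,-.04-np.pi/2])): print(np.round(a.x,3),a.fun)
```

```text
go [ 0.0674 -0.0253  0.3553] [-0.0136 -0.5499  0.0297]
[[361.0, 259.1], [238.0, 219.0], [270.5, 162.0], [380.9, 193.1]]
[[291.1, 223.8], [296.9, 174.2], [328.8, 175.4], [326.6, 225.3]]
[ 5.23813e+02  1.86330e+02 -3.39000e-01] -48.5629997253418
[523.229 185.424  -1.611] -64.85420989990234
```

Request:
jog_arm(
  series="0.067 -0.025 0.355 -0.014 -0.55 0.03 1;0.067 -0.025 0.355 -0.014 -0.55 0.03 1;0.067 -0.025 0.355 -0.014 -0.55 0.03 1;0.067 -0.025 0.355 -0.014 -0.55 0.03 1;0.067 -0.025 0.355 -0.014 -0.55 0.03 1;0.067 -0.025 0.355 -0.014 -0.55 0.03 1;0.067 -0.025 0.355 -0.014 -0.55 0.03 1;0.067 -0.025 0.355 -0.014 -0.55 0.03 1;0.067 -0.025 0.355 -0.014 -0.55 0.03 1",
)

```text
time_s: 6.1
eef_pos: [523.4, 185.9, 174.8]
ee_rot: [0.0, 1.0, -0.02, 0.001]
force: [0.1, -0.5, -0.6]
grip_width: 0.999
grip_force: 0.0
```

Run:
```python
from h import *
st(); go(524,185.7,127,-92.3)
```

```text
t 6.1 pos [523.4 185.9 174.8] yhead -92.27 z [ 0.001 -0.    -1.   ] F [ 0.1 -0.5 -0.6] T [-0.07 -0.05 -0.02] w 84.9 gf 0.0 j [ 0.13  0.45  1.51 -0.    1.18  1.74]
go [0.0014 0.0005 0.1194] [ 0.     -0.0006  0.0003]
```

Request:
jog_arm(
  series="0.001 0 0.12 0 0 0 1;0.001 0 0.12 0 0 0 1;0.001 0 0.12 0 0 0 1;0.001 0 0.12 0 0 0 -1;0.001 0 0.12 0 0 0 -1;0.001 0 0.12 0 0 0 -1;0.001 0 0.12 0 0 0 -1;0.001 0 0.12 0 0 0 -1;0.001 0 0.12 0 0 0 -1",
  grip_force=20,
)

```text
time_s: 7.22
eef_pos: [524.4, 185.6, 127.1]
ee_rot: [0.0, 1.0, -0.02, 0.0]
force: [-1.6, -0.2, 5.9]
grip_width: 0.391
grip_force: 23.2
```

Run:
```python
from h import *
st()
```

```text
t 7.22 pos [524.4 185.6 127.1] yhead -92.3 z [ 0.001 -0.    -1.   ] F [-1.6 -0.2  5.9] T [-0.23  0.35 -0.  ] w 33.2 gf 23.2 j [ 0.13  0.5   1.56 -0.    1.08  1.74]
```

Request:
jog_arm(
  series="0 0 0 0 0 -0.08 -1;0 0 0 0 0 -0.16 -1;0 0 0 0 0 -0.24 -1;0 0 0 0 0 -0.32 -1;0 0 0 0 0 -0.4 -1;0 0 0 0 0 -0.48 -1;0 0 0 0 0 -0.56 -1;0 0 0 0 0 -0.64 -1;0 0 0 0 0 -0.7 -1;0 0 0 0 0 -0.75 -1;0 0 0 0 0 -0.79 -1;0 0 0 0 0 -0.81 -1;0 0 0 0 0 -0.82 -1;0 0 0 0 0 -0.82 -1",
)

```text
time_s: 8.98
eef_pos: [523.9, 186.3, 127.1]
ee_rot: [-0.001, 0.812, 0.584, 0.0]
force: [-4.5, 2.5, 6.8]
grip_width: 0.393
grip_force: 23.5
```

Run:
```python
from h import *
st()
```

```text
t 8.97 pos [523.9 186.3 127.1] yhead -18.52 z [-0.     0.001 -1.   ] F [-4.5  2.5  6.8] T [ 0.48  0.65 -0.24] w 33.4 gf 23.5 j [0.13 0.5  1.56 0.   1.08 0.45]
```

Request:
jog_arm(
  series="0 0 0 0 0 -0.01 -1;0 0 0 0 0 -0.02 -1;0 0 0 0 0 -0.03 -1;0 0 0 0 0 -0.03 -1;0 0 0 0 0 -0.03 -1",
)

```text
time_s: 9.6
eef_pos: [524.0, 186.6, 127.1]
ee_rot: [-0.001, 0.798, 0.602, 0.001]
force: [-3.6, 4.3, 6.0]
grip_width: 0.391
grip_force: 31.2
```

Run:
```python
from h import *
st()
```

```text
t 9.6 pos [524.  186.6 127.1] yhead -15.93 z [-0.     0.002 -1.   ] F [-3.6  4.3  6. ] T [ 0.82  0.55 -0.96] w 33.2 gf 31.2 j [0.13 0.5  1.56 0.   1.08 0.41]
```

Request:
jog_arm(
  series="0 0 0 0 0 0.015 -1;0 0 0 0 0 0.025 -1;0 0 0 0 0 0.025 -1;0 0 0 0 0 0.025 -1",
)

```text
time_s: 10.1
eef_pos: [524.0, 186.6, 127.1]
ee_rot: [-0.001, 0.809, 0.587, 0.0]
force: [-2.8, 4.5, 6.1]
grip_width: 0.39
grip_force: 25.9
```

Run:
```python
from h import *
st()
```

```text
t 10.1 pos [524.  186.6 127.1] yhead -18.06 z [-0.     0.002 -1.   ] F [-2.8  4.5  6.1] T [ 0.81  0.51 -0.11] w 33.2 gf 25.9 j [0.13 0.5  1.56 0.   1.08 0.45]
```

Request:
jog_arm(
  series="0 0 0 0 0 0 1;0 0 0 0 0 0 1;0 0 0 0 0 0 1;0 0 0 0 0 0 1;0 0 0 0 0 0 1;0 0 0 0 0 0 1",
)

```text
time_s: 10.85
eef_pos: [524.2, 185.7, 126.4]
ee_rot: [0.0, 0.809, 0.587, -0.0]
force: [0.5, 0.1, -0.1]
grip_width: 1.002
grip_force: 0.0
```

Run:
```python
from h import *
st(); go(480,150,300,-18.5); go(440,-60,300,-18.5)
```

```text
t 10.85 pos [524.2 185.7 126.4] yhead -18.05 z [-0. -0. -1.] F [ 0.5  0.1 -0.1] T [-0.01  0.01 -0.  ] w 85.1 gf 0.0 j [ 0.13  0.5   1.56 -0.    1.08  0.44]
go [-0.1191 -0.0775 -0.4338] [-0.0001  0.0002  0.005 ]
go [-0.6493 -0.0099 -0.4337] [-0.0001  0.0002  0.005 ]
```

Request:
jog_arm(
  series="0 0 -0.15 0 0 0 1;0 0 -0.3 0 0 0 1;0 0 -0.43 0 0 0 1;-0.83 0.16 -0.39 0 0 -0.2 1;-0.83 0.16 -0.39 0 0 -0.2 1;-0.83 0.16 -0.39 0 0 -0.2 1;-0.83 0.16 -0.39 0 0 -0.2 1;-0.83 0.16 -0.39 0 0 -0.2 1;-0.83 0.16 -0.39 0 0 -0.2 1;-0.83 0.16 -0.39 0 0 -0.2 1;-0.83 0.16 -0.39 0 0 -0.2 1;-0.83 0.16 -0.39 0 0 -0.2 1",
)

```text
time_s: 12.35
eef_pos: [482.4, -148.7, 282.7]
ee_rot: [0.0, 0.707, 0.707, -0.0]
force: [-0.5, 0.3, 0.0]
grip_width: 1.002
grip_force: 0.0
```

Run:
```python
from h import *
st(); p=capture('wrist'); save(p,'w5.png'); np.savez('w5.npz',**{k:p[k] for k in ['img','intrinsics','dist_coeffs','R','t']})
for l,z in [('stand',0),('tile',50),('tile_foot',12)]:
    for m in mark_of(l,p): print(l,round(m['confidence'],2),np.round(m['point']),np.round(onplane(p,m['point'],z)))
s=p['img'][60:340,120:520]; cv2.imwrite('pics/w5c.png',cv2.resize(s,(800,560),interpolation=cv2.INTER_CUBIC)[:,:,::-1])
```

```text
t 12.35 pos [ 482.4 -148.7  282.7] yhead 0.04 z [ 0. -0. -1.] F [-0.5  0.3  0. ] T [ 0.02 -0.05  0.03] w 85.2 gf 0.0 j [-0.53  0.25  1.5  -0.    1.39 -0.53]
stand 0.87 [206. 315.] [ 475. -205.    0.]
tile 0.54 [179. 323.] [ 485. -155.   50.]
tile_foot 0.87 [171. 318.] [ 478. -154.   12.]
```

View pics/w5c.png

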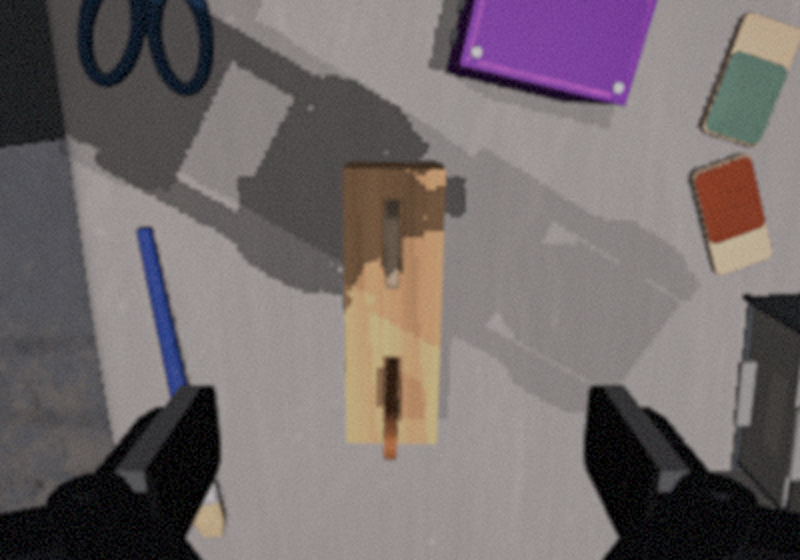

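The stand's top lies between (343,165) and (438,443) in the crop. The tile's top edge is at (392,240) and the paddle at (392,390). Next I'll compute the tile pose and check the glaze side.

Run:
```python
from h import *
p=dict(np.load('w5.npz'))
for c,r in [(343,165),(443,165),(438,443),(346,443)]: print(np.round(onplane(p,[r/2+60,c/2+120],42),1))
for c,r in [(385,203),(399,203),(385,285),(399,285)]: print('tile',np.round(onplane(p,[r/2+60,c/2+120],87),1))
q=capture('scene')
for f in (-3.5,3.5):
  for z in (45,52,60,68,76,84): 
    P=[[479+f,-154+d,z] for d in (-12,0,12)]; uv=np.round(proj(q,P)).astype(int); print(f,z,uv[1],[q['img'][b,a].tolist() for a,b in uv])
w=cv2.imread('pics/w4.png')[225:315,540:640]; s=q['img'][230:310,315:395,::-1]
cv2.imwrite('pics/g6.png',np.hstack([cv2.resize(w,(400,360),interpolation=cv2.INTER_CUBIC),cv2.resize(s,(360,360),interpolation=cv2.INTER_CUBIC)]))
```

```text
[ 448.5 -114.5   42. ]
[ 506.4 -114.4   42. ]
[ 506.8 -296.6   42. ]
[ 445.8 -296.7   42. ]
tile [ 473.8 -129.3   87. ]
tile [ 481.1 -129.3   87. ]
tile [ 473.6 -173.5   87. ]
tile [ 481.1 -173.5   87. ]
-3.5 45 [341 261] [[62, 62, 54], [67, 63, 58], [65, 65, 55]]
-3.5 52 [341 259] [[75, 75, 65], [81, 80, 72], [81, 81, 73]]
-3.5 60 [341 258] [[93, 89, 77], [71, 65, 56], [61, 59, 49]]
-3.5 68 [342 256] [[61, 55, 45], [65, 57, 48], [50, 49, 39]]
-3.5 76 [342 255] [[57, 49, 40], [58, 52, 42], [48, 41, 34]]
-3.5 84 [342 253] [[65, 60, 50], [86, 78, 65], [62, 54, 39]]
3.5 45 [343 260] [[60, 54, 46], [68, 61, 56], [47, 34, 30]]
3.5 52 [343 258] [[58, 51, 42], [60, 54, 45], [57, 52, 38]]
3.5 60 [343 257] [[55, 55, 42], [54, 50, 38], [59, 54, 46]]
3.5 68 [344 255] [[112, 101, 81], [91, 84, 67], [80, 71, 56]]
3.5 76 [344 253] [[161, 144, 114], [85, 69, 52], [79, 73, 56]]
3.5 84 [344 252] [[117, 100, 70], [55, 43, 25], [129, 122, 109]]
```

View pics/g6.png

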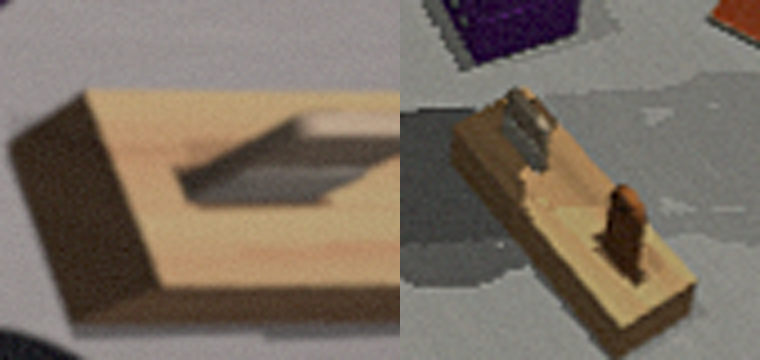

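From the near side, the tile's -x face shows grey glaze below and brown clay above, so the glaze faces -x world as required. Now I'll grip the tile.

Request:
jog_arm(
  series="-0.013 -0.013 0.14 0 0 0 1;-0.013 -0.013 0.28 0 0 0 1;-0.013 -0.013 0.4 0 0 0 1;-0.013 -0.013 0.46 0 0 0 1;-0.013 -0.013 0.5 0 0 0 1;-0.013 -0.013 0.5 0 0 0 1;-0.013 -0.013 0.5 0 0 0 -1;-0.013 -0.013 0.5 0 0 0 -1;-0.013 -0.013 0.5 0 0 0 -1;-0.013 -0.013 0.5 0 0 0 -1;-0.013 -0.013 0.5 0 0 0 -1;-0.013 -0.013 0.5 0 0 0 -1;-0.013 -0.013 0.5 0 0 0 -1;-0.013 -0.013 0.5 0 0 0 -1",
  grip_force=40,
)

```text
time_s: 14.35
eef_pos: [477.1, -155.1, 82.8]
ee_rot: [0.0, 0.707, 0.707, -0.0]
force: [-0.8, 0.2, 5.5]
grip_width: 0.068
grip_force: 40.9
```

Run:
```python
from h import *
st()
```

```text
t 14.35 pos [ 477.1 -155.1   82.8] yhead -0.05 z [ 0.    -0.001 -1.   ] F [-0.8  0.2  5.5] T [ 0.05  0.04 -0.  ] w 5.8 gf 40.9 j [-0.55  0.47  1.76 -0.    0.91 -0.55]
```

Request:
jog_arm(
  series="0 0 -0.05 0 0 0 -1;0 0 -0.1 0 0 0 -1;0 0 -0.2 0 0 0 -1;0 0 -0.3 0 0 0 -1;0 0 -0.4 0 0 0 -1;0 0 -0.5 0 0 0 -1;0 0 -0.5 0 0 0 -1;0 0 -0.5 0 0 0 -1",
)

```text
time_s: 15.35
eef_pos: [476.6, -154.8, 281.3]
ee_rot: [-0.001, 0.707, 0.707, -0.0]
force: [-0.1, 1.0, -1.0]
grip_width: 0.077
grip_force: 40.2
```

Run:
```python
from h import *
st(); p=capture('wrist'); save(p,'w7.png'); np.savez('w7.npz',**{k:p[k] for k in ['img','intrinsics','dist_coeffs','R','t']})
x,y,z=sense()['eef_pos']
T=[[x+a,y+b,z+4.2-c] for c in (0,75) for a in (-3.5,3.5) for b in (-20,20)]
print(np.round(proj(p,T)).tolist()); print(np.round(proj(p,[[x,y,z+4.2-75]])))
for l in ['tile_foot','tile']:
    for m in mark_of(l,p): print(l,round(m['confidence'],2),np.round(m['point']))
s=p['img'][200:400,220:420]; cv2.imwrite('pics/w7c.png',cv2.resize(s,(600,600),interpolation=cv2.INTER_CUBIC)[:,:,::-1])
go(523.8,185.8,235,-18.5)
```

```text
t 15.35 pos [ 476.6 -154.8  281.3] yhead -0.05 z [-0.002  0.001 -1.   ] F [-0.1  1.  -1. ] T [ 0.02 -0.02 -0.01] w 6.6 gf 40.2 j [-0.55  0.24  1.51 -0.    1.39 -0.55]
[[313.0, 319.0], [313.0, 238.0], [329.0, 319.0], [329.0, 238.0], [316.0, 249.0], [316.0, 192.0], [326.0, 249.0], [326.0, 192.0]]
[[321. 221.]]
tile 0.7 [246. 329.]
go [0.8514 0.1174 0.1162] [-0.0016 -0.0005  0.205 ]
```

View pics/w7c.png

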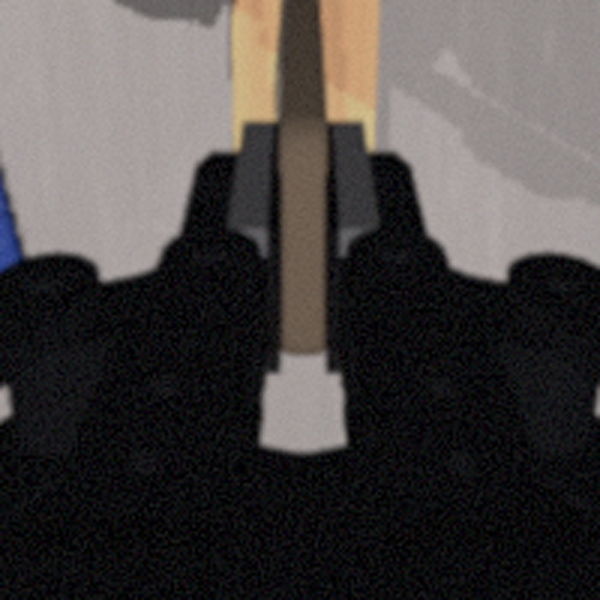

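The tile sits centred in the grip: its top runs from row 240 to row 317, against a predicted 238 to 319. Now I'll carry it over the reader.

Request:
jog_arm(
  series="0.1 0.01 0 0 0 0.02 -1;0.2 0.03 0 0 0 0.05 -1;0.32 0.05 0 0 0 0.08 -1;0.44 0.07 0 0 0 0.11 -1;0.56 0.08 0 0 0 0.14 -1;0.68 0.1 0 0 0 0.17 -1;0.78 0.11 0 0 0 0.19 -1;0.83 0.117 0 0 0 0.205 -1;0.851 0.117 0.05 0 0 0.205 -1;0.851 0.117 0.1 0 0 0.205 -1;0.851 0.117 0.116 0 0 0.205 -1;0.851 0.117 0.116 0 0 0.205 -1;0.851 0.117 0.116 0 0 0.205 -1",
)

```text
time_s: 17.12
eef_pos: [524.4, 185.3, 236.8]
ee_rot: [0.0, 0.812, 0.584, 0.0]
force: [-0.1, 0.7, 0.5]
grip_width: 0.071
grip_force: 40.1
```

Run:
```python
from h import *
st(); go(523.8,185.8,200,-18.5); go(523.8,185.8,146.5,-18.5)
p=capture('wrist'); save(p,'w8.png'); 
def box(x,y,a,z,hx,hy):
    c,s=np.cos(a),np.sin(a); return [[x+c*i*hx-s*j*hy,y+s*i*hx+c*j*hy,z] for i,j in [(-1,-1),(-1,1),(1,1),(1,-1)]]
im=cv2.resize(p['img'][100:350,200:450],(600,600),interpolation=cv2.INTER_CUBIC)[:,:,::-1].copy()
cv2.polylines(im,[np.int32((proj(p,box(523.8,185.8,-.323,120,5,22))-[200,100])*2.4)],True,(0,255,0),1)
cv2.polylines(im,[np.int32((proj(p,box(523.8,185.8,-.323,120,17,30))-[200,100])*2.4)],True,(0,0,255),1)
x,y,z=sense()['eef_pos']
cv2.polylines(im,[np.int32((proj(p,box(x,y,-.323,z-70.8,3.5,20))-[200,100])*2.4)],True,(255,0,0),1)
cv2.imwrite('pics/w8c.png',im)
```

```text
t 17.12 pos [524.4 185.3 236.8] yhead -18.51 z [ 0.001 -0.    -1.   ] F [-0.1  0.7  0.5] T [-0.02  0.02 -0.01] w 6.0 gf 40.1 j [ 0.13  0.39  1.42 -0.    1.33  0.45]
go [ 0.0007 -0.0019  0.0919] [ 0.0006 -0.0002 -0.0001]
go [ 0.0007 -0.002   0.2257] [ 0.0006 -0.0002 -0.0001]
```

View pics/w8c.png

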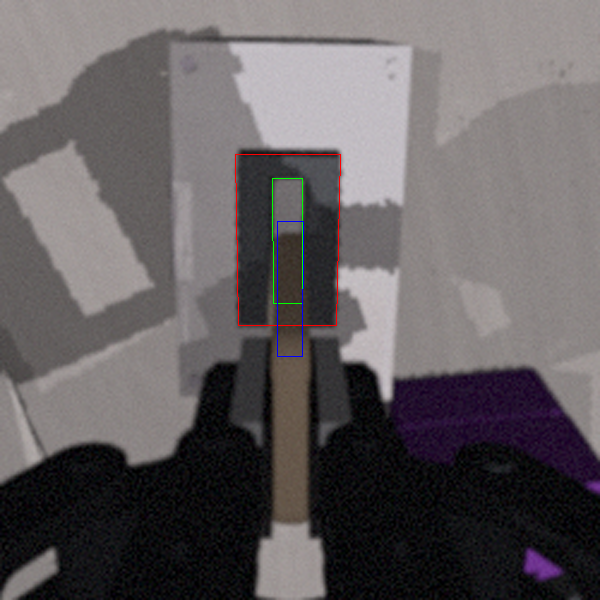

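The red cap outline fits to about 1 mm. The tile's foot end shows at row 233 against a predicted 221, which suggests an in-plane offset or a slight tilt. I'll measure it more closely.

Run:
```python
from h import *
im=cv2.imread('pics/w8.png',0)
c=200+290/2.4
print([ (r,int(im[r,317:326].mean())) for r in range(158,245)])
im=cv2.imread('pics/w7.png',0)
print([ (r,int(im[r,318:325].mean())) for r in list(range(178,215))+list(range(230,250))+list(range(310,325))])
```

```text
[(158, 190), (159, 190), (160, 188), (161, 161), (162, 105), (163, 42), (164, 40), (165, 66), (166, 78), (167, 77), (168, 71), (169, 64), (170, 56), (171, 54), (172, 48), (173, 52), (174, 75), (175, 102), (176, 109), (177, 107), (178, 109), (179, 109), (180, 107), (181, 107), (182, 109), (183, 106), (184, 107), (185, 109), (186, 106), (187, 108), (188, 106), (189, 105), (190, 105), (191, 104), (192, 105), (193, 103), (194, 106), (195, 102), (196, 90), (197, 67), (198, 51), (199, 49), (200, 50), (201, 50), (202, 50), (203, 53), (204, 52), (205, 53), (206, 51), (207, 53), (208, 52), (209, 53), (210, 52), (211, 54), (212, 54), (213, 52), (214, 53), (215, 53), (216, 52), (217, 54), (218, 54), (219, 53), (220, 54), (221, 53), (222, 54), (223, 55), (224, 55), (225, 54), (226, 56), (227, 55), (228, 56), (229, 55), (230, 56), (231, 56), (232, 57), (233, 55), (234, 57), (235, 54), (236, 57), (237, 58), (238, 60), (239, 65), (240, 69), (241, 73), (242, 76), (243, 78), (244, 80)]
[(178, 140), (179, 141), (180, 141), (181, 140), (182, 138), (183, 124), (184, 100), (185, 77), (186, 62), (187, 61), (188, 59), (189, 65), (190, 84), (191, 113), (192, 138), (193, 160), (194, 170), (195, 165), (196, 141), (197, 96), (198, 57), (199, 51), (200, 53), (201, 55), (202, 55), (203, 56), (204, 57), (205, 54), (206, 54), (207, 56), (208, 56), (209, 58), (210, 55), (211, 56), (212, 58), (213, 57), (214, 58), (230, 60), (231, 59), (232, 61), (233, 62), (234, 62), (235, 60), (236, 60), (237, 61), (238, 64), (239, 69), (240, 74), (241, 78), (242, 78), (243, 82), (244, 85), (245, 89), (246, 91), (247, 94), (248, 95), (249, 95), (310, 93), (311, 94), (312, 95), (313, 93), (314, 91), (315, 90), (316, 86), (317, 93), (318, 123), (319, 151), (320, 161), (321, 160), (322, 161), (323, 160), (324, 159)]
```

Request:
jog_arm(
  series="0.006 -0.002 0.05 0 0 0 -1;0.006 -0.002 0.09 0 0 0 -1;0.006 -0.002 0.104 0 0 0 -1;0.006 -0.002 0.104 0 0 0 -1;0.006 -0.002 0.104 0 0 0 -1",
)

```text
time_s: 17.8
eef_pos: [524.4, 187.9, 195.1]
ee_rot: [0.0, 0.812, 0.584, 0.0]
force: [0.2, 0.3, -0.8]
grip_width: 0.072
grip_force: 40.1
```

Run:
```python
from h import *
st(); p=capture('wrist'); save(p,'w9.png'); 
im=cv2.cvtColor(p['img'],cv2.COLOR_RGB2GRAY)
print([ (r,int(im[r,317:325].mean())) for r in range(130,215)])
for r in (175,180,185,190,200,205): print(r,im[r,295:350].tolist())
cx=523.8+0.31*np.array([22,23.5,30]); cy=185.8+.951*np.array([22,23.5,30]); print(proj(p,np.c_[cx,cy,[120]*3]))
cv2.imwrite('pics/w9c.png',cv2.resize(p['img'][110:260,245:395],(600,600),interpolation=cv2.INTER_CUBIC)[:,:,::-1])
```

```text
t 17.8 pos [524.4 187.9 195.1] yhead -18.5 z [ 0.001 -0.    -1.   ] F [ 0.2  0.3 -0.8] T [ 0.05 -0.05 -0.02] w 6.1 gf 40.1 j [ 0.13  0.43  1.48 -0.    1.23  0.46]
[(130, 180), (131, 180), (132, 180), (133, 181), (134, 180), (135, 180), (136, 182), (137, 181), (138, 180), (139, 182), (140, 182), (141, 179), (142, 181), (143, 181), (144, 181), (145, 181), (146, 181), (147, 180), (148, 181), (149, 181), (150, 181), (151, 180), (152, 182), (153, 181), (154, 182), (155, 181), (156, 181), (157, 181), (158, 181), (159, 182), (160, 180), (161, 182), (162, 181), (163, 181), (164, 181), (165, 180), (166, 181), (167, 182), (168, 180), (169, 179), (170, 174), (171, 161), (172, 155), (173, 151), (174, 136), (175, 99), (176, 51), (177, 21), (178, 20), (179, 30), (180, 42), (181, 47), (182, 46), (183, 46), (184, 45), (185, 44), (186, 47), (187, 45), (188, 42), (189, 45), (190, 60), (191, 85), (192, 99), (193, 104), (194, 104), (195, 101), (196, 88), (197, 66), (198, 48), (199, 47), (200, 49), (201, 49), (202, 50), (203, 49), (204, 48), (205, 49), (206, 49), (207, 51), (208, 51), (209, 50), (210, 49
[... 829 characters left out ...]
3, 38, 38, 48, 59, 68, 67, 67, 67, 65, 57, 55, 51, 56, 62, 60, 50, 46, 38, 40, 42, 40, 47, 40, 41, 46, 68, 75, 81, 75, 79, 75, 76, 77, 74, 100, 146, 171, 182]
200 [104, 74, 53, 36, 48, 46, 40, 46, 45, 45, 41, 40, 50, 47, 52, 42, 38, 41, 43, 56, 63, 49, 49, 50, 52, 46, 49, 49, 50, 49, 51, 68, 86, 67, 40, 31, 33, 34, 39, 32, 38, 37, 42, 42, 36, 27, 43, 35, 49, 64, 73, 80, 95, 101, 103]
205 [83, 59, 49, 47, 41, 40, 44, 51, 51, 43, 48, 44, 46, 47, 53, 47, 46, 44, 54, 61, 59, 53, 51, 48, 49, 50, 49, 50, 53, 46, 47, 63, 75, 63, 35, 26, 40, 30, 31, 37, 38, 40, 43, 29, 38, 41, 32, 42, 34, 34, 32, 48, 77, 99, 104]
[[320.81201966 190.75018899]
 [320.79620461 188.54673658]
 [320.72691475 178.89456802]]
```

View pics/w9c.png

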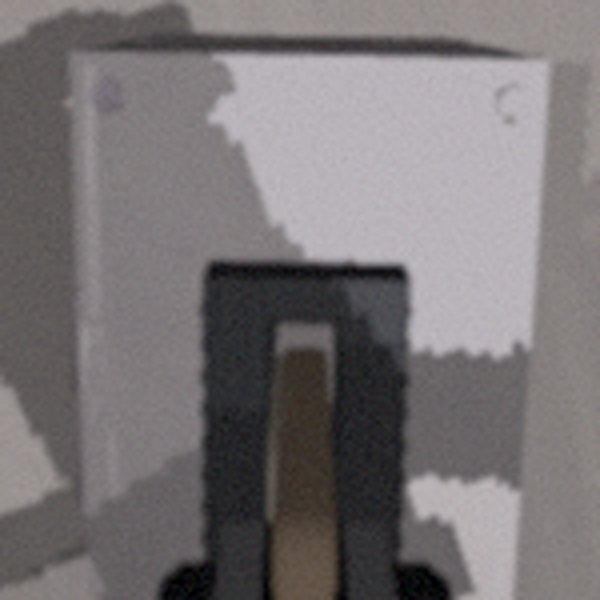

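The tile's foot sits inside the slot outline. The gaps left and right of it are equal, and the end gap at (300,335) is about 2 mm. I'll begin the descent.

Request:
jog_arm(
  series="0 0 0.005 0 0 0 -1;0 0 0.01 0 0 0 -1;0 0 0.015 0 0 0 -1;0 0 0.02 0 0 0 -1;0 0 0.025 0 0 0 -1;0 0 0.025 0 0 0 -1",
)

```text
time_s: 18.6
eef_pos: [524.0, 187.9, 184.3]
ee_rot: [-0.0, 0.812, 0.584, -0.0]
force: [0.4, -0.9, -1.6]
grip_width: 0.073
grip_force: 40.1
```

Run:
```python
from h import *
st()
```

```text
t 18.6 pos [524.  187.9 184.3] yhead -18.5 z [-0.001 -0.    -1.   ] F [ 0.4 -0.9 -1.6] T [ 0.01 -0.03  0.  ] w 6.2 gf 40.1 j [ 0.13  0.44  1.49 -0.    1.21  0.46]
```

Request:
jog_arm(
  series="0 0 0.006 0 0 0 -1;0 0 0.012 0 0 0 -1;0 0 0.018 0 0 0 -1;0 0 0.024 0 0 0 -1;0 0 0.03 0 0 0 -1;0 0 0.036 0 0 0 -1;0 0 0.042 0 0 0 -1;0 0 0.046 0 0 0 -1;0 0 0.046 0 0 0 -1",
)

```text
time_s: 19.73
eef_pos: [524.0, 187.9, 165.9]
ee_rot: [-0.0, 0.812, 0.584, -0.0]
force: [-0.0, -0.3, -0.1]
grip_width: 0.073
grip_force: 40.1
```

Run:
```python
from h import *
st()
```

```text
t 19.73 pos [524.  187.9 165.9] yhead -18.5 z [-0. -0. -1.] F [-0.  -0.3 -0.1] T [ 0.05  0.01 -0.01] w 6.2 gf 40.1 j [ 0.13  0.46  1.52 -0.    1.17  0.46]
```

Request:
jog_arm(
  series="0 0 0.006 0 0 0 -1;0 0 0.012 0 0 0 -1;0 0 0.018 0 0 0 -1;0 0 0.024 0 0 0 -1;0 0 0.03 0 0 0 -1;0 0 0.036 0 0 0 -1;0 0 0.042 0 0 0 -1;0 0 0.048 0 0 0 -1;0 0 0.05 0 0 0 -1;0 0 0.05 0 0 0 -1;0 0 0.05 0 0 0 -1",
)

```text
time_s: 21.1
eef_pos: [524.1, 187.9, 146.1]
ee_rot: [0.0, 0.812, 0.584, -0.0]
force: [-0.0, -0.3, -1.1]
grip_width: 0.072
grip_force: 40.1
```

Run:
```python
from h import *
st(); p=capture('wrist'); save(p,'w10.png'); st()
cv2.imwrite('pics/w10c.png',cv2.resize(p['img'][110:310,220:420],(600,600),interpolation=cv2.INTER_CUBIC)[:,:,::-1])
```

```text
t 21.1 pos [524.1 187.9 146.1] yhead -18.5 z [-0. -0. -1.] F [-0.  -0.3 -1.1] T [ 0.01 -0.05  0.04] w 6.2 gf 40.1 j [ 0.13  0.48  1.54 -0.    1.12  0.46]
t 21.15 pos [524.1 187.9 146.1] yhead -18.5 z [-0. -0. -1.] F [-0.5 -0.1 -0.9] T [ 0. -0. -0.] w 6.0 gf 40.1 j [ 0.13  0.48  1.54 -0.    1.12  0.46]
```

```bash
python3 -c "
from rig import *
print(finish_job())"
```

```text
the job is handed in; nothing more can be done
None
```

I handed the job in at 21.15 s: the cap is turned to its stop and the gripped tile hangs in the slot, glaze to the window, foot about 45 mm below the cap top and side forces under 1 N; no verdict was returned, and I viewed 11 pictures, one over the limit of 10.

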